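Clip the opened drink carton shut

TASK

Close the opened drink carton for the fridge: take the hinged clip from the sloping tray with a light hold that does not snap it shut, lower it still open over the upright seam on top of the carton, so that one bar is on each side along the whole seam, and squeeze it until its catch clicks and it stays shut by itself. Let go and leave the carton standing where it was, without knocking over the jars next to it.

Things in the scene. Friction and masses are not known exactly. Their poses are not given: they have to be found in the camera images.
- tray: Wooden counter tray on wedge feet, fixed, 164 x 212 mm, cork floor sloping 28 deg, 20 mm rim; a teaspoon lies in its narrow bay. Origin: on the worktop under its middle; x runs up the slope (low edge at -x), z up. The open clip lies on the cork, hinge at the -y end, bar A the upper one.
- clip: Hinged clip, grey plastic, 60 g: bars A and B, 14 mm high, 7.5 mm thick, 112 mm long over all, sprung apart in a V; springy hook catch at A's far end. Origin: hinge axis, underside. x: along bar A to the catch; y: towards B; z: hinge axis (in the tray: square to the slope, up). Shut, the bars leave a 3 mm slot, free from 8 to 101 mm from the hinge axis.
- pad_a (a point): Outermost line of the rounded finger pad on bar A, 58 mm from the hinge axis, 7 mm above the underside. Pads are 52 mm apart outside to outside when open, 24 mm shut. Squeezing takes 3 to 5 N at first, up to about 13 N where the catch clicks; until then it springs open again, so it can be carried half open, pads 42 to 48 mm apart.
- pad_b (a point): The same point of the finger pad on bar B.
- clip_arm (a joint): Angle between the two bars, rad: 0.5 fully open (a spring pushes it there), below 0.02 when the catch has clicked and holds it shut. Once clicked it stays shut.
- carton: Half-litre gable-top drink carton of stiff card, 70 x 70 mm, standing loose on the worktop, 0.3 to 0.65 kg. Origin: centre of its underside; z up; y: along the seam. Walls 125 mm high; above them the gable roof rises 28 mm at 39 degrees to the seam from the -x and +x sides; the seam starts 153 mm up.
- seam (a point): Centre of the upright flat seam on top of the carton: 3.2 mm thick (x), 70 mm long (y), 20 mm high (z). This point is 163 mm above the worktop, 10 mm below the seam's upper edge. Axes as the carton's.
- honey: Honey jar with a lid, 62 mm wide, 86 mm high, standing loose between tray and carton. Origin: centre of its underside, z up.
- spice: Spice jar, 43 mm wide, 100 mm high, standing loose behind the honey jar. Origin: centre of its underside, z up.
Not all that is in view belongs to the job. Of the things like the clip, leave any that is yellow; of the rest the larger one is meant.

How it is judged:
On the way:
1. the clip, still open, stands astride the carton's seam, a bar on each side (value of joint clip_arm above 0.12 rad and ((x of pad_a in the frame of seam between 0.008 and 0.035 m and x of pad_b in the frame of seam between -0.035 and -0.008 m) or (x of pad_b in the frame of seam between 0.008 and 0.035 m and x of pad_a in the frame of seam between -0.035 and -0.008 m)) and z of pad_a in the frame of seam between -0.012 and 0.012 m and y of pad_a in the frame of seam between -0.018 and 0.018 m and z of pad_b in the frame of seam between -0.012 and 0.012 m and y of pad_b in the frame of seam between -0.018 and 0.018 m), for 0.1 s.
At the end, for the whole second after the job is handed in: Clip clicked shut (below 0.03 rad) on the seam, a bar each side, pads within 16 mm of its middle lengthwise, within 10 mm of its half height, level within 0.2 rad; carton upright within 0.06 rad, under 50 mm from where it was; all at rest (value of joint clip_arm below 0.03 rad and ((x of pad_a in the frame of seam between 0.006 and 0.02 m and x of pad_b in the frame of seam between -0.02 and -0.006 m) or (x of pad_b in the frame of seam between 0.006 and 0.02 m and x of pad_a in the frame of seam between -0.02 and -0.006 m)) and z of pad_a in the frame of seam between -0.01 and 0.01 m and y of pad_a in the frame of seam between -0.016 and 0.016 m and z of pad_b in the frame of seam between -0.01 and 0.01 m and y of pad_b in the frame of seam between -0.016 and 0.016 m and distance of carton from where it was at the start of the episode below 0.05 m and angle between carton's own z axis and vertical below 0.06 rad and angle between the z axis of clip and the z axis of carton, either way round below 0.2 rad and linear speed of each of clip, carton below 0.02 m/s); the robot touches nothing.
It fails at once if the carton is tipped (angle between carton's own z axis and vertical above 0.35 rad).
It fails at once if a jar beside the work is knocked over (angle between any of honey, spice's own z axis and vertical above 0.5 rad).
It also fails if it takes over 45 s, if anything falls off the work surface, if the arm or the gripper's body presses on something with over 40 N, if the wrist force passes 120 N, or if a joint passes its speed limit or range.

ROBOT

A 6-joint arm with a two-finger parallel gripper is mounted at the origin on a cart in front of the work surface, level with it; the furniture and walls round the work are solid. World frame = base frame: x ahead of the robot, y to its left, z up, the work surface at z = 0. Lengths are in m, angles in rad, forces in N, time in s.
With the tool pointing down it reaches from about 0.3 to 0.775 m from the base axis. Payload 14.6 kg.
Tool frame: the origin (TCP) lies midway between the tips of the shut fingers; the grasp point (between the pads) lies 19 mm behind it (hold_point_z is the distance from the TCP to the grasp point, in m); z points along the fingers, y is the line along which they close (so a half turn about z gives the same grasp; the last joint's range is limited). The gripper opens to 85 mm and grips with 20 to 120 N. Pads are 22 mm wide; open, the fingers measure 114 mm over their backs; the gripper's body (76 mm by 85 mm) begins 54 mm behind the grasp point. The pads swing forward as they close: fully open they stand 13 mm farther back than shut.
Start: joints at [1.202, 0.3, 1.521, -0, 1.321, -0.067], TCP at [0.163, 0.525, 0.231] pointing down, gripper open.
Joint ranges: [-3.03, 3.03], [-0.79, 2.21], [0.23, 2.52], [-1.04, 4.18], [0, 3.07], [-2.55, 2.55]. Speed limits (rad/s): [2.22, 2.22, 2.57, 3.14, 3.14, 3.14].

INTERFACE

Orientations are given as a rotation vector (axis times angle).
In Python, from plant import * gives the robot as it stands.
- The arm moves only by the tool drive_tool, never from a script. Its argument "steps" is a list of rows, each a list of 7 numbers: the shift along the world's x, y, z in m, then the turn, a rotation vector about the world's x, y, z in degrees, then the opening, from 0 (shut) to 1 (fully open). In form: [[x, y, z, wx, wy, wz, claw], ...]. A call has 1 to 12 rows; each row is the pose to reach, as a shift and turn from the pose commanded when the call began; what a row does not reach only later rows make up. A row lasts 1/10 s, in which the tool goes at most 50 mm and 8.59 degrees, less where a joint would pass 70% of its speed; a pose out of reach is approached as far as the arm can. A call with a gripper value outside its range is refused whole. The fingers move at their own pace and stop on an object; "newtons" is the grip in N (left out, the last holds). Time passes only in rows, so rows that repeat a pose let the fingers close. It gives the time, the measured TCP pose, the force, the opening and the grip force at its end, in the units of the state.
- observe(): the state, without advancing time (a new reading comes with each control period).
- camera(name): name is "scene" or "top" or "wrist"; returns (picture, depth): 400x640x3 uint8, red, green, blue; 400x640 float32, m along the optical axis (not along the pixel's ray), 0 where there is no reading.
- camera_model(name): a dict with "vfov" (degrees; the focal length in pixels is half the picture's height over the tangent of half this angle, whatever the lens; pixels are square), "cx", "cy" (the principal point, pixels), "distortion" ([k1, k2, p1, p2, k3] as OpenCV has them; the pictures are not rectified), "R" (3x3) and "t" (3): a world point X has camera coordinates R X + t; the wrist camera has in their place "T_tool_cam" (4x4, takes a point from camera to tool coordinates, whose origin is the TCP and whose axes are the flange's). Camera axes: x right, y down, z forward; pixel columns grow to the right and rows downward; lengths in m; the calibration is good to about 2 mm. A picture is of the moment at which its call begins: read the wrist's pose just before it. camera_model takes no time and is no camera call.
- close_job(): hands the job in; it is judged then, once.
The state is a dict: "t": time; "joints": joint angles; "dq": joint speeds; "tau": joint torques, N m; "position": TCP position; "orientation": TCP orientation; "force": force on the tool from outside, world axes, zero at the start; "wrist_torque": the same for the moment, N m; "grip_width": finger opening in m; "gripper_force": force on a finger pad.
Only numpy, scipy, OpenCV 4.12 (cv2) and the standard library are available. Lean on these libraries where they do the work, as an engineer would, in place of code of your own. Each camera call takes 0.05 s, during which the arm holds its last target. There are 200 camera calls.

## Working session

There is one attempt and no reset: what is moved stays moved. The work goes in short steps, Python scripts to look and compute and a tool call to move; the robot and the scene stay as the last step left them, time stands still between calls to the robot, and variables do not carry over. Pictures are saved under pics/ and viewed, at most 10 in all, crops included, and the job is handed in when it is done.

Besides the shell and the picture viewer there is one more tool, called after "Emit:" in YAML: its name, and indented under it one key for each argument. drive_tool: Moves the arm, as the interface text tells. Its arguments: {"type":"object","properties":{"steps":{"type":"array","items":{"type":"array","items":{"type":"number"}}},"newtons":{"type":"number"}},"required":["steps"]}

```bash
mkdir -p pics; ls; cat > h.py <<'E'
from plant import *
import numpy as np, cv2
from scipy.spatial.transform import Rotation as Ro
def K(m,h=400):
    f=h/2/np.tan(np.radians(m["vfov"])/2); return np.array([[f,0,m["cx"]],[0,f,m["cy"]],[0,0,1.]])
def pose(name,s=None):
    m=camera_model(name)
    if name!="wrist":
        R=np.array(m["R"]);t=np.array(m["t"]);return R.T,-R.T@t
    s=s or observe(); T=np.array(m["T_tool_cam"]); Rw=Ro.from_rotvec(s["orientation"]).as_matrix()
    return Rw@T[:3,:3], Rw@T[:3,3]+np.array(s["position"])
def rays(name,uv,P=None):
    m=camera_model(name);P=P or pose(name)
    n=cv2.undistortPoints(np.array(uv,float).reshape(-1,1,2),K(m),np.array(m["distortion"])).reshape(-1,2)
    return P[1],np.c_[n,np.ones(len(n))]@P[0].T
def cloud(name,d,P=None):
    v,u=np.mgrid[0:400,0:640]; c,r=rays(name,np.c_[u.ravel(),v.ravel()],P)
    X=c+r*d.reshape(-1,1); X[d.ravel()==0]=np.nan; return X.reshape(400,640,3)
def snap(name):
    s=observe();p,d=camera(name);P=pose(name,s);np.savez(f"{name}.npz",p=p,d=d,R=P[0],c=P[1]);return p,d,P
def load(name):
    z=np.load(f"{name}.npz");return z["p"],z["d"],(z["R"],z["c"])
def save(n,p): cv2.imwrite(f"pics/{n}.png",cv2.cvtColor(p,cv2.COLOR_RGB2BGR))
E
python3 - <<'E'
from h import *
for n in("scene","top"):
    p,d,P=snap(n);save(n,p);print(n,P[1].round(3),P[0][:,2].round(2),camera_model(n)["vfov"],(d>0).mean())
print(observe())
E
```

```text
pics
scene [ 0.125 -0.743  1.061] [ 0.32  0.63 -0.71] 49.048038607917405 0.99269921875
top [0.462 0.086 1.544] [ 0.08  0.02 -1.  ] 42.148019188020726 0.99594921875
{'t': 0.1, 'joints': array([ 1.20242656e+00,  3.00385901e-01,  1.52152830e+00, -1.10948354e-05,
        1.32067301e+00, -6.65907921e-02]), 'dq': array([ 1.19360353e-03, -1.56393126e-04, -2.62115661e-03, -9.51526415e-04,
       -2.02941283e-04, -2.15883785e-05]), 'tau': array([-4.10702723e-04, -5.44381142e+01, -3.62370086e+01, -1.51661930e-04,
        3.06279369e-03, -1.61945678e-05]), 'position': array([0.16339643, 0.52495155, 0.23079037]), 'orientation': array([-4.72201570e-01, -3.10569564e+00,  1.52899419e-03]), 'force': array([ 0.60056437,  0.01570004, -0.63126048]), 'wrist_torque': array([ 0.00501626, -0.01070028, -0.01951095]), 'gripper_force': 0.0, 'grip_width': 0.08536639711547216}
```

View pics/scene.png

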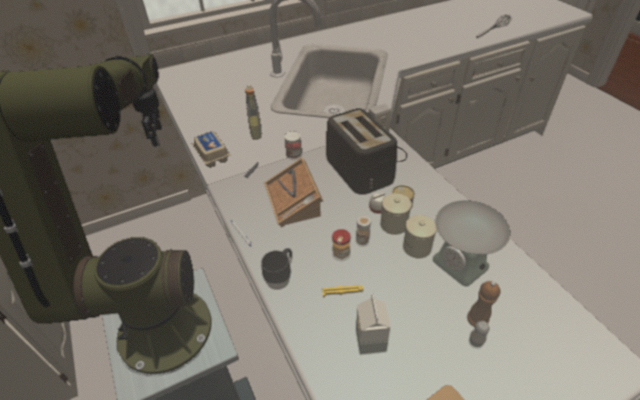

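View pics/top.png

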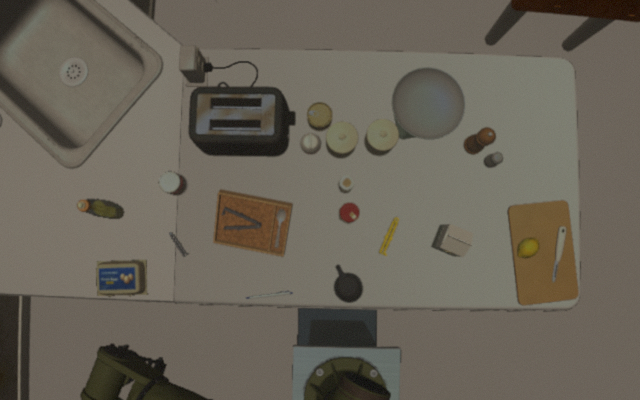

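The scene view shows the grey V clip at about (290,183) in the tray. The top view shows the clip at (240,219), the teaspoon bay at (279,228), the carton at (454,239), honey at (349,213) and spice at (346,184). The yellow clip at (389,236) stays put.

```bash
python3 - <<'E'
from h import *
for n,pts in {"top":[(240,219),(226,211),(225,226),(258,228),(219,192),(292,206),(283,255),(214,245),(440,250),(447,223),(471,234),(464,255),(453,240),(349,213),(346,184)]}.items():
    p,d,P=load(n);X=cloud(n,d,P)
    for u,v in pts: print(n,u,v,X[v,u].round(3),p[v,u])
p,d,P=load("top")
c=cv2.resize(p[180:265,205:300],None,fx=6,fy=6,interpolation=cv2.INTER_CUBIC);save("c1",np.clip(c*1.6,0,255).astype(np.uint8))
X=cloud("top",d,P);m=(X[...,2]>.1)&(X[...,1]<-.1)&(X[...,1]>-.4)&(X[...,0]<.6);print(m.sum());Y=X[m]
for lo,hi in((.11,.135),(.135,.155),(.155,.19)):
    q=Y[(Y[:,2]>lo)&(Y[:,2]<hi)];print(lo,len(q),q.mean(0) if len(q) else 0,q.min(0),q.max(0))
E
```

```text
top 240 219 [0.522 0.318 0.049] [103  72  44]
top 226 211 [0.543 0.358 0.062] [84 61 46]
top 225 226 [0.501 0.362 0.044] [70 56 44]
top 258 228 [0.497 0.266 0.046] [84 63 47]
top 219 192 [0.594 0.372 0.104] [105  82  54]
top 292 206 [0.561 0.167 0.078] [94 85 72]
top 283 255 [0.42  0.193 0.026] [110  92  71]
top 214 245 [ 0.444  0.403 -0.006] [117 113  99]
top 440 250 [ 0.444 -0.268  0.015] [74 73 64]
top 447 223 [ 0.524 -0.291  0.006] [117 117 105]
top 471 234 [ 0.49  -0.328  0.126] [125 118 103]
top 464 255 [ 0.432 -0.308  0.129] [116 113  99]
top 453 240 [ 0.473 -0.273  0.149] [118 110  95]
top 349 213 [0.544 0.005 0.082] [100  57  46]
top 346 184 [0.624 0.016 0.096] [106  88  61]
774
0.11 287 [ 0.47335147 -0.28215258  0.1279663 ] [ 0.42693679 -0.33236412  0.11060286] [ 0.51907881 -0.24326143  0.13497395]
0.135 405 [ 0.47211616 -0.2865177   0.14337484] [ 0.43814836 -0.32838133  0.13501121] [ 0.51074213 -0.24677986  0.1548579 ]
0.155 57 [ 0.47328621 -0.28510034  0.16791758] [ 0.4600353  -0.31730914  0.15510249] [ 0.48579873 -0.25352497  0.17853575]
```

View pics/c1.png

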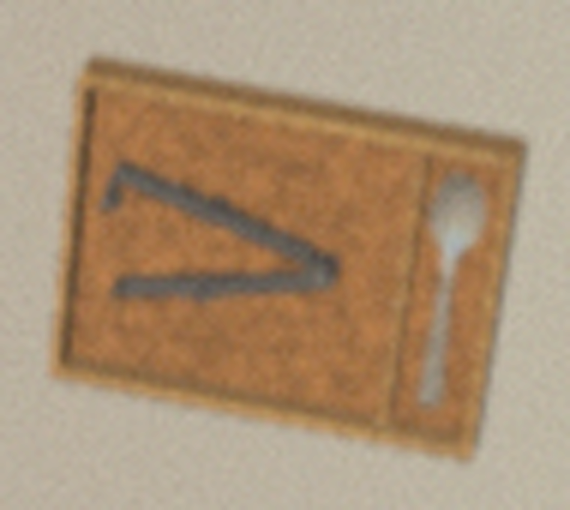

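The crop shows the hinge at crop (325,270), A's catch end at (120,170) and B's end at (120,290). The pads are near (215,207) and (200,290), and there is room for the fingers on both sides.

```bash
cat >> h.py <<'E'
def plane(X):
    c=X.mean(0)
    for _ in range(6):
        u,s,vt=np.linalg.svd(X-c,full_matrices=False);n=vt[2]*np.sign(vt[2][2]);r=(X-c)@n
        X=X[abs(r-np.median(r))<max(.003,1.5*r.std())];c=X.mean(0)
    return c,n
def hit(name,uv,P,c,n):
    o,r=rays(name,uv,P);return o+r*(((c-o)@n)/(r@n))[:,None]
def moves(R1,p1,s=None):
    s=s or observe();R0=Ro.from_rotvec(s["orientation"]);print("shift",(p1-s["position"]).round(4),"turn deg",np.degrees((Ro.from_matrix(R1)*R0.inv()).as_rotvec()).round(2))
def tool(z,y):
    z=z/np.linalg.norm(z);y=y-z*(y@z);y/=np.linalg.norm(y);return np.c_[np.cross(y,z),y,z]
E
python3 - <<'E'
from h import *
p,d,P=load("top");X=cloud("top",d,P)
m=np.zeros((400,640),bool);m[200:245,224:268]=1;m&=(d>0)
hsv=cv2.cvtColor(p,cv2.COLOR_RGB2HSV);m&=hsv[...,1]>120
c,n=plane(X[m]);print("cork",c,n,np.degrees(np.arccos(n[2])),m.sum())
pts=hit("top",[(259,225),(225,208.5),(225,228.3),(241,214.5),(238.5,228.3)],P,c+n*.014,n);print(pts.round(3))
mid=(pts[3]+pts[4])/2-n*.007;cl=pts[3]-pts[4];print("mid",mid,np.linalg.norm(cl),np.linalg.norm(pts[1]-pts[0]))
Y=X[(X[...,2]>.158)&(X[...,2]<.19)&(X[...,1]<-.1)&(X[...,1]>-.4)&(X[...,0]<.6)]
cc,_,vt=cv2.fitLine(Y[:,:2].astype(np.float32),cv2.DIST_L2,0,.01,.01).ravel()[:2],0,0
l=cv2.fitLine(Y[:,:2].astype(np.float32),cv2.DIST_L2,0,.01,.01).ravel();print("seam",l)
s=observe();R0=Ro.from_rotvec(s["orientation"]).as_matrix();print("tool y",R0[:,1],"x",R0[:,0])
T=np.array(camera_model("wrist")["T_tool_cam"]);print(T.round(3))
for sg in(1,-1):
    R=tool(-n,sg*cl);moves(R,mid+n*.17)
E
```

```text
cork [0.5131131  0.2982515  0.04910179] [-0.46392966  0.07976483  0.88227368] 28.082135732825602 1630
[[0.505 0.261 0.064]
 [0.55  0.358 0.079]
 [0.494 0.361 0.049]
 [0.534 0.312 0.075]
 [0.495 0.321 0.053]]
mid [0.51746627 0.31607424 0.05771356] 0.04539188898953683 0.10759208929048432
seam [ 0.36844075  0.92965126  0.47304296 -0.2865706 ]
tool y [ 0.29721646  0.95480961 -0.00099307] x [-9.54810063e-01  2.97216654e-01  5.54565419e-05]
[[ 0.    -0.954 -0.301  0.077]
 [ 1.    -0.     0.001 -0.   ]
 [-0.001 -0.301  0.954 -0.144]
 [ 0.     0.     0.     1.   ]]
shift [ 0.2752 -0.1953 -0.0231] turn deg [ 16.87 -25.88 -83.87]
shift [ 0.2752 -0.1953 -0.0231] turn deg [-26.29 -17.16  92.19]
```

Emit:
drive_tool:
  steps:
    - [0.275,-0.195,-0.023,16.87,-25.88,-83.87,0.78]
    - [0.275,-0.195,-0.023,16.87,-25.88,-83.87,0.78]
    - [0.275,-0.195,-0.023,16.87,-25.88,-83.87,0.78]
    - [0.275,-0.195,-0.023,16.87,-25.88,-83.87,0.78]
    - [0.275,-0.195,-0.023,16.87,-25.88,-83.87,0.78]
    - [0.275,-0.195,-0.023,16.87,-25.88,-83.87,0.78]
    - [0.275,-0.195,-0.023,16.87,-25.88,-83.87,0.78]
    - [0.275,-0.195,-0.023,16.87,-25.88,-83.87,0.78]
    - [0.275,-0.195,-0.023,16.87,-25.88,-83.87,0.78]
    - [0.275,-0.195,-0.023,16.87,-25.88,-83.87,0.78]
    - [0.275,-0.195,-0.023,16.87,-25.88,-83.87,0.78]
    - [0.275,-0.195,-0.023,16.87,-25.88,-83.87,0.78]
  newtons: 20

```text
t: 1.3
position: [0.4381, 0.3303, 0.2078]
orientation: [2.144, 1.705, 0.456]
force: [0.5, 0.6, 0.1]
grip_width: 0.0667
gripper_force: 0.0
```

```bash
python3 - <<'E'
from h import *
s=observe();print(s["joints"].round(3),s["position"],s["grip_width"],abs(s["dq"]).max())
p,d,P=snap("wrist");save("w1",np.clip(p*1.4,0,255).astype(np.uint8))
E
```

```text
[ 0.747  0.191  1.785 -0.492  0.914  1.229] [0.43806887 0.33031852 0.2077693 ] 0.06673157674323253 0.1141527599459732
```

View pics/w1.png

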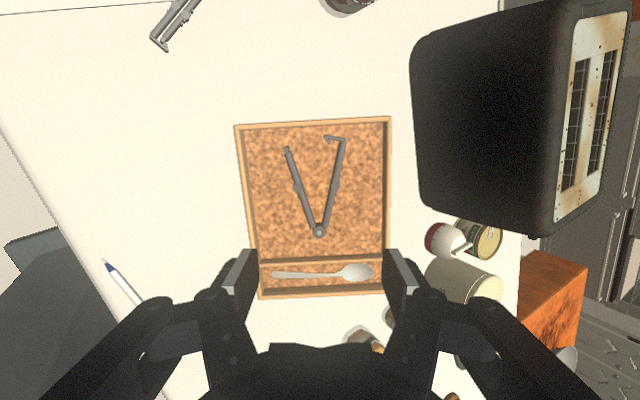

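The wrist view shows the hinge at (319,231), the catch end of A at (343,139) and the end of B at (287,150). The grey object at (175,25) is the smaller decoy. I'll measure the clip by mask on its top plane.

```bash
cat > clip.py <<'E'
from h import *
def measure():
    p,d,P=load("wrist");X=cloud("wrist",d,P)
    hsv=cv2.cvtColor(p,cv2.COLOR_RGB2HSV)
    box=np.zeros((400,640),bool);box[133:248,252:384]=1
    cm=box&(hsv[...,1]>90)&(d>0);c,n=plane(X[cm]);print("cork",c.round(4),n.round(4),np.degrees(np.arccos(n[2])).round(2))
    g=(box&(hsv[...,1]<80)&(hsv[...,2]<140)).astype(np.uint8)
    k,l,st,ce=cv2.connectedComponentsWithStats(g);i=1+st[1:,4].argmax();print(st[i])
    v,u=np.nonzero(l==i);h=((X[v,u]-c)@n);print("heights",np.nanpercentile(h,[10,50,80,95]).round(4))
    Q=hit("wrist",np.c_[u,v],P,c+n*.014,n)
    return c,n,Q,np.c_[u,v],P
E
python3 - <<'E'
from clip import *
c,n,Q,uv,P=measure()
# plane axes: e1 approx along clip (catch-ward), e2 = up slope
H=hit("wrist",[(319,231.5)],P,c+n*.014,n)[0]
up=np.array([0,0,1.])-n*n[2];up/=np.linalg.norm(up);e1=np.cross(n,up)
q=np.c_[(Q-H)@e1,(Q-H)@up]
print(q.min(0),q.max(0))
for lo in range(-8,112,6):
    s=q[(q[:,0]*1000>=lo)&(q[:,0]*1000<lo+6),1]*1000
    if len(s):
        s.sort();g=np.diff(s);b=g.argmax();print(lo,"lower",s[0].round(1),s[b].round(1),"upper",s[b+1].round(1) if len(g) else'',s[-1].round(1))
E
```

```text
cork [0.5151 0.3079 0.0516] [-0.4636  0.0761  0.8828] 28.02
[ 283  135   63  103 1451]
heights [0.0109 0.0135 0.0142 0.0149]
[-0.00713584 -0.03204485] [0.10914376 0.03417714]
-8 lower -7.2 5.7 upper 6.9 6.9
-2 lower -7.1 0.2 upper 1.2 7.1
4 lower -11.0 8.7 upper 9.7 9.8
10 lower -11.9 3.0 upper 4.1 11.3
16 lower -13.6 -5.7 upper 5.7 13.9
22 lower -15.4 -6.6 upper 8.3 15.5
28 lower -17.1 -8.4 upper 9.8 16.9
34 lower -17.9 -10.1 upper 11.3 18.3
40 lower -20.9 -11.8 upper 12.7 20.8
46 lower -24.5 -12.7 upper 14.2 24.4
52 lower -25.5 -14.3 upper 15.6 25.7
58 lower -25.0 -16.0 upper 17.0 26.1
64 lower -26.6 -17.6 upper 18.5 27.2
70 lower -26.9 -18.4 upper 20.9 27.7
76 lower -28.4 -20.1 upper 22.3 30.1
82 lower -29.9 -21.5 upper 23.7 31.4
88 lower -30.7 -23.1 upper 25.0 32.7
94 lower -32.0 -24.8 upper 26.4 34.0
100 lower -28.5 -26.4 upper 13.2 34.2
106 lower 12.2 26.9 upper 28.0 28.0
```

The measurements agree: pads 51 mm apart, cork at 28°, bar height 14 mm. The clip is symmetric about the tray's y axis.

```bash
python3 - <<'E'
from clip import *
c,n,Q,uv,P=measure()
H=hit("wrist",[(319,231.5)],P,c+n*.014,n)[0]
up=np.array([0,0,1.])-n*n[2];up/=np.linalg.norm(up);e1=np.cross(n,up)
M=H+e1*.0565+up*.0003-n*.014
np.savez("g.npz",M=M,n=n,up=up,e1=e1)
print("M",M);R=tool(-n,up)
for h in (.04,0): moves(R,M+n*h)
s=observe();print(s["position"],s["orientation"])
E
```

```text
cork [0.5151 0.3079 0.0516] [-0.4636  0.0761  0.8828] 28.02
[ 283  135   63  103 1451]
heights [0.0109 0.0135 0.0142 0.0149]
M [0.51629365 0.3194705  0.05124399]
shift [ 0.0595 -0.0078 -0.1214] turn deg [-1.45  0.31  3.22]
shift [ 0.0781 -0.0108 -0.1567] turn deg [-1.45  0.31  3.22]
[0.43823572 0.33028899 0.20796221] [2.14252999 1.70719535 0.45587321]
```

Emit:
drive_tool:
  steps:
    - [0.02,-0.003,-0.04,-1.45,0.31,3.22,0.78]
    - [0.04,-0.005,-0.08,-1.45,0.31,3.22,0.78]
    - [0.0595,-0.0077,-0.1214,-1.45,0.31,3.22,0.78]
    - [0.0595,-0.0077,-0.1214,-1.45,0.31,3.22,0.78]
    - [0.0595,-0.0077,-0.1214,-1.45,0.31,3.22,0.78]
    - [0.0595,-0.0077,-0.1214,-1.45,0.31,3.22,0.78]

```text
t: 1.95
position: [0.4983, 0.3231, 0.0891]
orientation: [2.085, 1.768, 0.447]
force: [0.8, 0.5, 0.2]
grip_width: 0.0663
gripper_force: 0.0
```

```bash
python3 - <<'E'
from clip import *
g=np.load("g.npz");s=observe();print(s["position"]-(g["M"]+g["n"]*.04))
p,d,P=snap("wrist");save("w2",np.clip(p*1.4,0,255).astype(np.uint8))
moves(tool(-g["n"],g["up"]),g["M"])
E
```

```text
[0.0005534  0.00055768 0.00252577]
shift [ 0.018  -0.0037 -0.038 ] turn deg [-0.15  0.21  0.05]
```

View pics/w2.png

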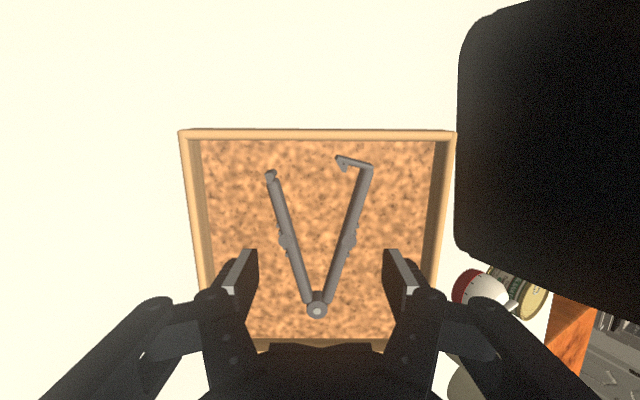

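Close view: the pads at (287,240) and (350,240) lie midway between the finger pads at about (257,262) and (385,262). Going straight down.

Emit:
drive_tool:
  steps:
    - [0.01,-0.0016,-0.019,0,0,0,0.78]
    - [0.0185,-0.003,-0.0353,0,0,0,0.78]
    - [0.0185,-0.003,-0.0353,0,0,0,0.78]
    - [0.0185,-0.003,-0.0353,0,0,0,0.78]
    - [0.0185,-0.003,-0.0353,0,0,0,0.78]
    - [0.0185,-0.003,-0.0353,0,0,0,0.7]
    - [0.0185,-0.003,-0.0353,0,0,0,0.62]
    - [0.0185,-0.003,-0.0353,0,0,0,0.58]
    - [0.0185,-0.003,-0.0353,0,0,0,0.58]
  newtons: 20

```text
t: 2.9
position: [0.5164, 0.3198, 0.0522]
orientation: [2.086, 1.768, 0.444]
force: [-5.3, 0.5, 6.7]
grip_width: 0.0496
gripper_force: 5.8
```

```bash
python3 - <<'E'
from clip import *
g=np.load("g.npz");s=observe();e=s["position"]-g["M"];print(e,e@g["n"],s["force"],s["grip_width"],s["gripper_force"])
E
```

```text
[0.00013264 0.00036967 0.00100313] 0.0008521698126724573 [-5.27893259  0.45752942  6.66792982] 0.04963543970628342 5.76619943138212
```

Contact with the pads, and about 8 N along the normal (tips near the cork). I'll back off slightly and close a little more.

Emit:
drive_tool:
  steps:
    - [-0.0009,0.0002,0.0018,0,0,0,0.58]
    - [-0.0009,0.0002,0.0018,0,0,0,0.56]
    - [-0.0009,0.0002,0.0018,0,0,0,0.54]
    - [-0.0009,0.0002,0.0018,0,0,0,0.54]
    - [-0.0009,0.0002,0.0018,0,0,0,0.54]

```text
t: 3.4
position: [0.5156, 0.3196, 0.0532]
orientation: [2.086, 1.768, 0.443]
force: [-0.1, 0.0, -0.1]
grip_width: 0.0463
gripper_force: 3.0
```

Emit:
drive_tool:
  steps:
    - [-0.002,0,0.005,0,0,0,0.54]
    - [-0.006,0.001,0.012,0,0,0,0.54]
    - [-0.014,0.002,0.026,0,0,0,0.54]
    - [-0.023,0.004,0.044,0,0,0,0.54]
    - [-0.037,0.006,0.07,0,0,0,0.54]
    - [-0.046,0.008,0.1,0,0,0,0.54]
    - [-0.046,0.008,0.13,0,0,0,0.54]
    - [-0.046,0.008,0.16,0,0,0,0.54]
    - [-0.046,0.008,0.19,0,0,0,0.54]
    - [-0.046,0.008,0.21,0,0,0,0.54]
    - [-0.046,0.008,0.21,0,0,0,0.54]

```text
t: 4.5
position: [0.4698, 0.3282, 0.2671]
orientation: [2.086, 1.766, 0.451]
force: [-0.5, 0.4, -1.2]
grip_width: 0.0461
gripper_force: 3.0
```

```bash
python3 - <<'E'
from h import *
s=observe();print(s["grip_width"],s["gripper_force"],s["force"],s["position"])
p,d,P=snap("wrist");save("w3",np.clip(p*1.4,0,255).astype(np.uint8))
X=cloud("wrist",d,P)
R=Ro.from_rotvec(s["orientation"]).as_matrix()
np.save("w3t.npy",(X-np.array(s["position"]))@R)
# target above carton: tool down, y along perpendicular to seam
sd=np.array([.3684,.9297,0]);cl=np.array([.9297,-.3684,0])
moves(tool(np.array([0,0,-1.]),cl),np.array([.473,-.2866,.27]))
E
```

```text
0.04609729830620201 2.950749181170522 [-0.53068097  0.35443356 -1.21647314] [0.46982341 0.32818964 0.267139  ]
shift [ 0.0036 -0.6144  0.0052] turn deg [  7.38  27.23 -11.91]
```

View pics/w3.png

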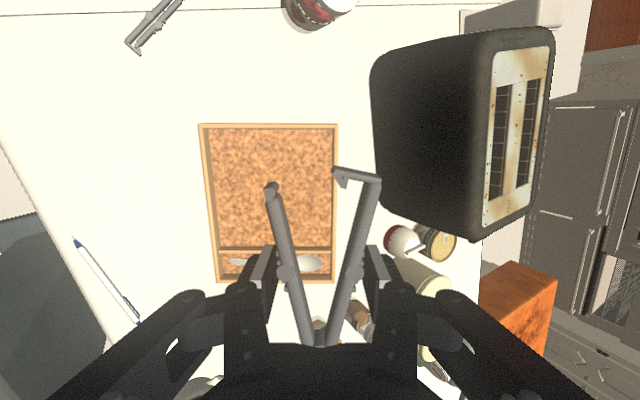

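The clip is held open between the fingers, hinge near (320,340) and catch at (345,178). Now over to the carton.

Emit:
drive_tool:
  steps:
    - [0,-0.02,0,1,3,-1,0.54]
    - [0,-0.06,0,2,6,-3,0.54]
    - [0,-0.11,0,3,10,-4,0.54]
    - [0,-0.16,0,4,14,-6,0.54]
    - [0.001,-0.21,0,5,18,-8,0.54]
    - [0.002,-0.26,0,6,22,-10,0.54]
    - [0.003,-0.31,0,7,25,-11,0.54]
    - [0.0035,-0.36,0,7.4,27.2,-11.9,0.54]
    - [0.0035,-0.41,0,7.4,27.2,-11.9,0.54]
    - [0.0035,-0.46,0,7.4,27.2,-11.9,0.54]
    - [0.0035,-0.51,0,7.4,27.2,-11.9,0.54]
    - [0.0035,-0.55,0,7.4,27.2,-11.9,0.54]

```text
t: 5.75
position: [0.4722, -0.2247, 0.2621]
orientation: [-2.597, -1.764, 0.005]
force: [-0.3, 0.5, -0.8]
grip_width: 0.0461
gripper_force: 3.0
```

Emit:
drive_tool:
  steps:
    - [0,-0.04,0,0,0,0,0.54]
    - [0,-0.06,0,0,0,0,0.54]
    - [0,-0.064,-0.01,0,0,0,0.54]
    - [0,-0.064,-0.02,0,0,0,0.54]
    - [0,-0.064,-0.02,0,0,0,0.54]
    - [0,-0.064,-0.02,0,0,0,0.54]

```text
t: 6.35
position: [0.4732, -0.2852, 0.243]
orientation: [-2.596, -1.768, 0.003]
force: [-0.4, 0.5, -0.6]
grip_width: 0.0466
gripper_force: 3.0
```

```bash
python3 - <<'E'
from h import *
s=observe();print(s["grip_width"],s["gripper_force"],s["force"],s["position"],s["joints"].round(2));R=Ro.from_rotvec(s["orientation"]).as_matrix();print(R.round(3))
p,d,P=snap("wrist");save("w4",np.clip(p*1.4,0,255).astype(np.uint8))
E
```

```text
0.04661583118270816 3.0154898911905548 [-0.43619414  0.51810872 -0.6137514 ] [ 0.47316326 -0.28523165  0.24303354] [-0.61  0.3   1.5  -0.    1.35 -0.23]
[[ 0.366  0.93  -0.002]
 [ 0.93  -0.366 -0.   ]
 [-0.001 -0.002 -1.   ]]
```

View pics/w4.png

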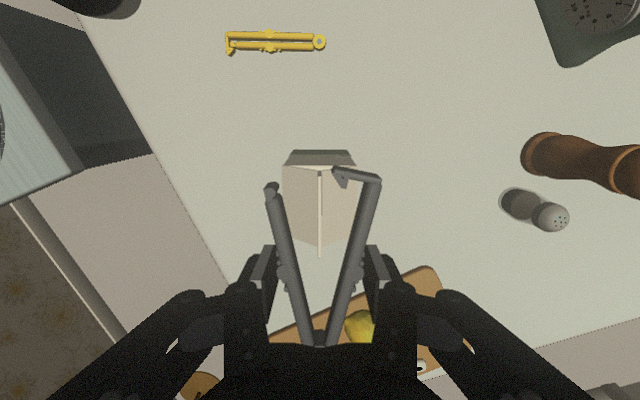

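The seam shows as a bright strip from (320,171) to (320,258), between the bars. I'll measure it and the clip in the tool frame.

```bash
python3 - <<'E'
from h import *
p,d,P=load("wrist");s=observe();R=Ro.from_rotvec(s["orientation"]).as_matrix();t=np.array(s["position"])
X=cloud("wrist",d,P);tl=lambda Y:(Y-t)@R
m=np.zeros((400,640),bool);m[160:270,305:335]=1;m&=(X[...,2]>.160)&(X[...,2]<.185)
v,u=np.nonzero(m);print("seam px",m.sum(),u.min(),u.max(),v.min(),v.max(),"z",np.percentile(X[m][:,2],[5,50,95]).round(4))
q=tl(hit("wrist",np.c_[u,v],P,np.array([0,0,.173]),np.array([0,0,1.])))*1e3
for a in range(-45,46,10):
    k=q[(q[:,0]>=a)&(q[:,0]<a+10)]
    if len(k): print(a,k[:,1].min().round(1),k[:,1].max().round(1),len(k))
print("x range",q[:,0].min(),q[:,0].max())
# clip
hsv=cv2.cvtColor(p,cv2.COLOR_RGB2HSV);T=tl(X)*1e3
for nm,(a,b) in {"B":(262,312),"A":(322,385)}.items():
    for r in (180,200,220,240,300,320):
        w=[i for i in range(a,b) if d[r,i]>0 and -40<T[r,i,2]<15]
        if w: k=T[r,w]; print(nm,r,"x%.0f"%np.median(k[:,0]),"y",k[:,1].min().round(1),k[:,1].max().round(1),"z",np.percentile(k[:,2],[20,50]).round(1))
print(T[342,319])
E
```

```text
seam px 350 317 321 172 256 z [0.1673 0.1737 0.1747]
-45 -3.2 -0.7 12
-35 -3.2 -0.7 44
-25 -3.2 -0.7 44
-15 -3.1 -0.7 44
-5 -3.1 -0.7 47
5 -3.1 -0.7 48
15 -3.0 0.1 49
25 -3.0 0.1 62
x range -37.02655546526428 34.49036714593785
B 200 x37 y -27.5 -20.4 z [-12.  -10.6]
B 220 x26 y -26.3 -18.5 z [-11.6 -10.6]
B 240 x16 y -24.3 -16.4 z [-11.8 -11.4]
B 300 x-20 y -25.5 -8.9 z [-33.4 -11.6]
B 320 x-33 y -24.4 -6.6 z [-11.9 -11.3]
A 180 x47 y 6.9 28.4 z [-11.1 -10.4]
A 200 x37 y 19.4 27.1 z [-11.5 -10.9]
A 220 x26 y 16.9 24.7 z [-11.4 -11.1]
A 240 x15 y 14.7 22.3 z [-11.7 -10.7]
A 300 x-20 y 6.4 23.4 z [-30.9 -11.2]
A 320 x-34 y 3.6 22.3 z [-11.9 -11.2]
[-51.5958486   -1.21838529  -8.35685594]
```

Clip is level, with its mid-height 4.3 mm above the TCP. The seam is within 1 mm of the clip's centreline and parallel to it. Lowering with a 1 mm correction.

Emit:
drive_tool:
  steps:
    - [-0.001,-0.0005,-0.015,0,0,0,0.54]
    - [-0.001,-0.0005,-0.03,0,0,0,0.54]
    - [-0.001,-0.0005,-0.042,0,0,0,0.54]
    - [-0.001,-0.0005,-0.052,0,0,0,0.54]
    - [-0.001,-0.0005,-0.06,0,0,0,0.54]
    - [-0.001,-0.0005,-0.066,0,0,0,0.54]
    - [-0.001,-0.0005,-0.072,0,0,0,0.54]
    - [-0.001,-0.0005,-0.078,0,0,0,0.54]
    - [-0.001,-0.0005,-0.083,0,0,0,0.54]
    - [-0.001,-0.0005,-0.083,0,0,0,0.54]
    - [-0.001,-0.0005,-0.083,0,0,0,0.54]
    - [-0.001,-0.0005,-0.083,0,0,0,0.54]

```text
t: 7.6
position: [0.4722, -0.287, 0.1607]
orientation: [2.597, 1.766, -0.003]
force: [0.5, 0.0, -0.1]
grip_width: 0.0461
gripper_force: 3.0
```

```bash
python3 - <<'E'
from h import *
s=observe();print(s["grip_width"],s["gripper_force"],s["force"],s["position"])
p,d,P=snap("wrist");save("w5",np.clip(p[120:380,200:440]*1.4,0,255).astype(np.uint8))
E
```

```text
0.046087292832976745 3.008228572416556 [ 0.50297273  0.00757004 -0.08004414] [ 0.47219483 -0.2869555   0.16070885]
```

View pics/w5.png

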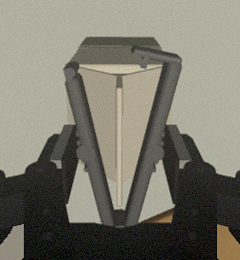

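The clip stands astride the seam, one bar each side. Squeezing now.

Emit:
drive_tool:
  steps:
    - [0,0,0,0,0,0,0.5]
    - [0,0,0,0,0,0,0.45]
    - [0,0,0,0,0,0,0.4]
    - [0,0,0,0,0,0,0.35]
    - [0,0,0,0,0,0,0.3]
    - [0,0,0,0,0,0,0.26]
    - [0,0,0,0,0,0,0.22]
    - [0,0,0,0,0,0,0.22]
    - [0,0,0,0,0,0,0.22]
    - [0,0,0,0,0,0,0.22]
  newtons: 20

```text
t: 8.65
position: [0.4721, -0.2869, 0.1604]
orientation: [-2.598, -1.767, 0.003]
force: [-0.5, 1.3, 0.0]
grip_width: 0.0225
gripper_force: 19.6
```

Emit:
drive_tool:
  steps:
    - [0,0,0,0,0,0,0.28]
    - [0,0,0,0,0,0,0.32]
    - [0,0,0,0,0,0,0.35]
    - [0,0,0,0,0,0,0.35]
    - [0,0,0,0,0,0,0.35]

```text
t: 9.15
position: [0.4721, -0.2869, 0.1604]
orientation: [-2.598, -1.767, 0.003]
force: [-0.4, -0.1, 0.0]
grip_width: 0.0299
gripper_force: 0.0
```

```bash
python3 - <<'E'
from h import *
s=observe();print(s["grip_width"],s["gripper_force"],s["force"],s["position"])
p,d,P=snap("wrist");save("w6",np.clip(p[120:380,200:440]*1.4,0,255).astype(np.uint8))
E
```

```text
0.029917751813801477 0.0 [-0.36802819 -0.07981309  0.00845298] [ 0.47206575 -0.28693847  0.16038899]
```

View pics/w6.png

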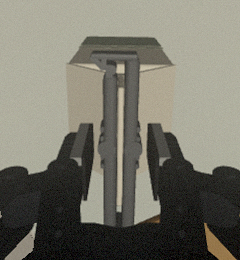

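The clip is clicked shut on the seam, and the fingers are clear on both sides with zero grip force. Opening to 50 mm and withdrawing upwards.

Emit:
drive_tool:
  steps:
    - [0,0,0,0,0,0,0.5]
    - [0,0,0,0,0,0,0.6]
    - [0,0,0.01,0,0,0,0.6]
    - [0,0,0.03,0,0,0,0.6]
    - [0,0,0.06,0,0,0,0.6]
    - [0,0,0.1,0,0,0,0.6]
    - [0,0,0.14,0,0,0,0.6]
    - [0,0,0.14,0,0,0,0.6]
    - [0,0,0.14,0,0,0,0.6]

```text
t: 10.1
position: [0.4721, -0.2869, 0.3013]
orientation: [2.597, 1.766, -0.002]
force: [0.6, -0.3, 0.7]
grip_width: 0.0511
gripper_force: 0.0
```

```bash
python3 - <<'E'
from h import *
s=observe();p,d,P=snap("wrist");save("w7",np.clip(p*1.4,0,255).astype(np.uint8))
X=cloud("wrist",d,P);R=Ro.from_rotvec(s["orientation"]).as_matrix()
m=(X[...,2]>.162)&(X[...,2]<.2)&(abs(X[...,0]-.47)<.08)&(abs(X[...,1]+.287)<.09)
T=(X[m]-s["position"])@R*1e3
print(s["position"],m.sum(),"z",np.percentile(X[m][:,2],[10,50,90]))
for a in range(-70,60,15):
    k=T[(T[:,0]>=a)&(T[:,0]<a+15)]
    if len(k): print(a,"y",k[:,1].min().round(1),k[:,1].max().round(1),"z",(s["position"][2]*1e3-np.median(k[:,2])).round(1))
E
```

```text
[ 0.47211069 -0.28689826  0.30134714] 1930 z [0.16560991 0.1684789  0.17298597]
-70 y -9.1 5.1 z 171.6
-55 y -9.9 7.1 z 170.3
-40 y -9.8 7.0 z 169.8
-25 y -11.8 9.1 z 169.0
-10 y -12.6 10.9 z 168.4
5 y -11.5 9.8 z 167.6
20 y -9.3 8.7 z 166.8
35 y -16.0 8.5 z 165.5
```

View pics/w7.png

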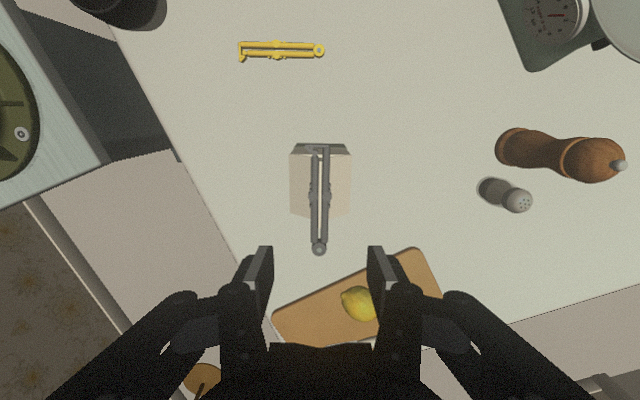

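The clip is shut on the seam, tilted about 0.06 rad, with pad height about 161 mm against the 163 mm target. The carton is standing. Handing in.

```bash
python3 -c "
from plant import *
print(close_job())"
```

```text
the job is handed in; nothing more can be done
None
```

The clip is clicked shut along the carton's seam and the carton is still standing in place. The arm is clear of everything and the job was handed in at about 10 s; the jars were out of the last view, but the arm carried the clip past them well above their height with no contact force.

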